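# Wedge the rocking filling scale

## Task

The steel filling scale rocks because its foot under the blue corner cap does not reach the bench: push the orange wedge along the bench, thin end first, under that foot just until the scale no longer rocks, without picking anything up, shoving the scale along or jacking it out of level, and leave the bottles and other things alone. Then test it by pressing down on the blue cap with a fingertip: if the corner still dips, push the wedge in further and test again. Finish while still holding that firm press on the cap, with the scale standing level and steady.

Things in the scene. Friction and masses are not known exactly. Their poses are not given: they have to be found in the camera images.
- filler: Loose steel bottle-filling scale, 2.5 to 3.6 kg, 240 (x) x 260 (y) mm, deck 64 mm high; behind x = -35 mm a housing with a white pan, 102 mm high; a 230 mm mast at x +108, y -118 mm. Origin: on the bench under its middle; x to its rear (away from the robot), y to its left, z up. Four rubber feet, 24 mm across, three of them round-soled, at x +-105, y +-115 mm; the front left one is short.
- foot_axis (a point): Point on the bench below the middle of the short foot, 24 mm across and flat-soled (fixed to the scale at x -105, y +115, z 0 mm; axes as the scale's). Its sole hangs 5 to 11 mm above the bench, differently each time. The other three feet keep the scale level; the base's underside is 24 mm up.
- cap_top (a point): Middle of the top of the blue corner cap, the place to press: a flat plate 50 x 50 x 4 mm on the scale's front left corner, almost straight above the short foot (at the scale's x -90, y +100 mm, 68 mm above the bench). Axes as the scale's. Unwedged, 2 to 3 N down here rocks the scale until the short foot meets the bench, so the cap dips 4 to 10 mm; well wedged, it dips less than 1 mm.
- wedge: Loose orange plastic wedge, 90 g, 110 mm long (x), 44 wide, 2 mm thick at its thin end (+x), 24 at the heel (-x), top rising evenly. Origin: middle of its underside; x from heel to thin end. Lies on the bench before the short foot, thin end towards it, 15 to 40 mm short of it, up to 12 mm off line, 9 degrees askew. It meets the sole when the thin end is 15 to 45 mm beyond the sole's near edge.
- wedge_tip (a point): Middle of the lower edge of the wedge's thin end; axes as the wedge's.
- wedge_heel (a point): Middle of the wedge's heel, the upright 44 x 24 mm face to push on, 12 mm above the bench; axes as the wedge's. Sliding free, the wedge takes under 1.5 N to push; once it meets the foot the resistance climbs steeply, 6 N seats it well, and it stays put when left. Far more force jacks the corner up or shoves the scale.
- bottle_pan: Small filled bottle standing on the pan, at the scale's x +15, y 0 mm, 75 mm high, 34 mm across, origin under its middle. Must not fall over.
- bottle_front: Same bottle, on the bench in front of the keypad, 85 to 125 mm to the right of the wedge. Leave alone.
- bottle_side: Same bottle, on the bench to the left of the scale. Leave alone.
- wrench: Steel wrench, 160 mm long, lying on the bench to the right. Leave alone.
- tape_roll: Roll of tape, 90 mm across, 40 mm high, on the bench to the left. Leave alone.
- check_weight: Brass check weight, 32 mm across, 55 mm high, on the bench to the left. Leave alone.
- cap_bin: Red open bin of white caps, 130 x 170 x 50 mm, on the bench to the right. Leave alone.
- corner_cap: The blue corner cap itself; origin in the middle of its underside, 4 mm below point cap_top.
Not all that is in view belongs to the job. There is more than one size of the wedge; the one meant has the size given above.

How it is judged:
On the way:
1. the wedge's thin end has been pushed in under the short foot, at least 8 mm past its near edge, the hand off the scale (x of wedge_tip in the frame of foot_axis above -0.004 m and y of wedge_tip in the frame of foot_axis between -0.026 and 0.026 m and contact force between the fingers and filler below 0.5 N), for 0.2 s.
At the end, for the whole second after the job is handed in: A fingertip presses the blue cap with over 3 N; the scale is at rest, level within 0.01 rad, within 20 mm of its start; the wedge lies flat with its thin end 8 mm or more in under the short foot, within 26 mm of its centre line, and carries over 1 N of the scale; the pan bottle stands (contact force between the fingers and corner_cap above 3 N and contact force between wedge and filler above 1 N and angle between filler's own z axis and vertical below 0.01 rad and x of wedge_tip in the frame of foot_axis above -0.004 m and y of wedge_tip in the frame of foot_axis between -0.026 and 0.026 m and angular speed of filler below 0.05 rad/s and distance of filler from where it was at the start of the episode below 0.02 m and angle between wedge's own z axis and vertical below 0.05 rad and angle between bottle_pan's own z axis and vertical below 0.1 rad); the arm keeps its last pose, push and grip.
It fails at once if the wedge is lifted (its underside 20 mm off the bench) or turned over (height (world z) of wedge above 0.02 m or angle between wedge's own z axis and vertical above 0.4 rad).
It fails at once if the scale is lifted, tipped or shoved 30 mm (height (world z) of filler above 0.02 m or angle between filler's own z axis and vertical above 0.12 rad or distance of filler from where it was at the start of the episode above 0.03 m).
It fails at once if the bottle on the pan falls over or leaves the pan (angle between bottle_pan's own z axis and vertical above 0.4 rad or height (world z) of bottle_pan below 0.08 m).
It fails at once if a bystander is moved by more than 30 mm or knocked over (distance of any of bottle_front, bottle_side, wrench, tape_roll, check_weight, cap_bin from where it was at the start of the episode above 0.03 m or angle between any of bottle_front, bottle_side, wrench, tape_roll, check_weight, cap_bin's own z axis and vertical above 0.5 rad).
It also fails if it takes over 38 s, if anything falls off the work surface, if the arm or the gripper's body presses on something with over 40 N, if the wrist force passes 120 N, or if a joint passes its speed limit or range.

## Robot

A 6-joint arm with a two-finger parallel gripper is mounted at the origin on the work surface. World frame = base frame: x ahead of the robot, y to its left, z up, the work surface at z = 0. Lengths are in m, angles in rad, forces in N, time in s.
With the tool pointing down it reaches from about 0.35 to 0.95 m from the base axis. Payload 17.4 kg.
Tool frame: the origin (TCP) lies on the centre line of the jaws, within the pads' length; the fingertips stand 14 mm ahead of it and the grasp point (between the pads) lies 5 mm behind it; z points along the fingers, y is the direction in which the jaws open and shut (so a half turn about z gives the same grasp; the last joint's range is limited). The gripper opens to 93 mm and grips with 3 to 60 N. Pads are 15 mm wide; open, the fingers measure 128 mm over their backs; the gripper's body (75 mm by 188 mm) begins 65 mm behind the grasp point.
Start: joints at [-1.368, 0.116, 1.442, -0, 1.584, -0.038], TCP at [0.161, -0.656, 0.206] pointing down, gripper open.
Joint ranges: [-2.83, 2.83], [-0.83, 2.19], [0.07, 2.5], [-1.14, 4.28], [0.01, 3], [-2.97, 2.97]. Speed limits (rad/s): [1.89, 1.89, 2.22, 3.14, 3.14, 3.14].

## Interface

Orientations are given as a rotation vector (axis times angle).
In Python, from bench import manip, viewer, ticket gives the robot as it stands.
- The arm moves only by the tool move_arm, never from a script. Its argument "targets" is text: rows parted by semicolons, each of 5 numbers parted by spaces: the gripper command: -1 is fully open, 1 is shut, values between are in proportion, then the shift along the tool's x, y, z in m, then the turn about the tool's z in rad. A call has exactly 8 rows; each row is the pose to reach, as a shift and turn from the pose commanded when the call began, along the tool's axes at that moment; what a row does not reach only later rows make up. A row lasts 1/8 s, in which the tool goes at most 62.5 mm and 10.7 degrees, less where a joint would pass 70% of its speed; a pose out of reach is approached as far as the arm can. A call with a gripper value outside its range is refused whole. The fingers move at their own pace and stop on an object; "grip_force" is the grip in N (left out, the last holds). Time passes only in rows, so rows that repeat a pose let the fingers close, or fill a call up. It gives the time, the measured TCP pose, the force and the opening at its end, in the units of the state.
- manip.observe(): the state, without advancing time (a new reading comes with each control period).
- viewer.get_image(name): name is "scene" or "top" or "wrist"; returns a dict with "frame" (420x560x3 uint8, blue, green, red), "vfov" (degrees; the focal length in pixels is half the picture's height over the tangent of half this angle, whatever the lens; pixels are square), "cx", "cy" (the principal point, pixels), "xyz" and "orientation" of the camera in the world; the wrist camera has in their place "T_tool_cam" (4x4, takes a point from camera to tool coordinates, whose origin is the TCP and whose axes are the flange's). Camera axes: x right, y down, z forward; pixel columns grow to the right and rows downward; lengths in m; the calibration is good to about 2 mm. A picture is of the moment at which its call begins: read the wrist's pose just before it. There is no depth.
- ticket.hand_in(): hands the job in, once; it reports no verdict.
The state is a dict: "t": time; "qpos": joint angles; "dq": joint speeds; "joint_torque": joint torques, N m; "tool_pos": TCP position; "tool_rot": TCP orientation; "contact_force": force on the tool from outside, world axes, zero at the start; "ft_torque": the same for the moment, N m; "width": finger opening in m.
Only numpy, scipy, OpenCV 4.12 (cv2) and the standard library are available. Lean on these libraries where they do the work, as an engineer would, in place of code of your own. Each camera call takes 0.05 s, during which the arm holds its last target. There are 200 camera calls.

## Working session

There is one attempt and no reset: what is moved stays moved. The work goes in short steps, Python scripts to look and compute and a tool call to move; the robot and the scene stay as the last step left them, time stands still between calls to the robot, and variables do not carry over. Pictures are saved under pics/ and viewed, about 8 in all and at most 12, crops included, and the job is handed in when it is done.

Besides the shell and the picture viewer there is one more tool, called after "Request:" by a JSON object that holds its "api" and its "payload", one argument or row to a line. move_arm: Moves the arm, as the interface text tells. Its arguments: {"type":"object","properties":{"targets":{"type":"string"},"grip_force":{"type":"number"}},"required":["targets"]}

```bash
mkdir -p pics
cat > h.py <<'E'
import numpy as np, cv2
from scipy.spatial.transform import Rotation as R
from bench import manip, viewer, ticket
def cam(n):
    s=manip.observe(); d=viewer.get_image(n)
    f=d["frame"].shape[0]/2/np.tan(np.radians(d["vfov"])/2)
    if n=="wrist":
        T=np.eye(4);T[:3,:3]=R.from_rotvec(s["tool_rot"]).as_matrix();T[:3,3]=s["tool_pos"]
        T=T@np.array(d["T_tool_cam"]);Rm,p=T[:3,:3],T[:3,3]
    else:
        o=np.array(d["orientation"]);p=np.array(d["xyz"])
        Rm=o if o.shape==(3,3) else R.from_rotvec(o).as_matrix() if o.size==3 else R.from_quat(o).as_matrix()
    return d["frame"],dict(f=f,cx=d["cx"],cy=d["cy"],R=Rm,p=p)
def ray(c,u,v): 
    return c["R"]@np.array([(u-c["cx"])/c["f"],(v-c["cy"])/c["f"],1.])
def at(c,u,v,z):
    r=ray(c,u,v);return c["p"]+r*(z-c["p"][2])/r[2]
def proj(c,P):
    q=c["R"].T@(np.array(P)-c["p"]);return c["f"]*q[:2]/q[2]+[c["cx"],c["cy"]]
def tri(obs):
    A=0;b=0
    for c,u,v in obs:
        r=ray(c,u,v);r/=np.linalg.norm(r);M=np.eye(3)-np.outer(r,r);A=A+M;b=b+M@c["p"]
    return np.linalg.solve(A,b)
E
python3 - <<'E'
from h import *
import pickle
print(manip.observe())
d=viewer.get_image("scene");print({k:v for k,v in d.items() if k!="frame"})
o={}
for n in("scene","top"):
    f,c=cam(n);o[n]=(f,c);print(c);cv2.imwrite(f"pics/{n}0.png",cv2.resize(f,(800,600),interpolation=cv2.INTER_CUBIC))
pickle.dump(o,open("c0.pkl","wb"))
E
```

```text
{'t': 0.0, 'qpos': array([-1.36781694e+00,  1.16491331e-01,  1.44222308e+00, -2.47410221e-05,
        1.58399553e+00, -3.78057607e-02]), 'dq': array([-0.00098157, -0.00068785, -0.00099944,  0.00059419,  0.00073852,
       -0.00012595]), 'joint_torque': array([ 1.80803501e-03, -7.21269894e+01, -6.22602797e+01,  7.79964798e-02,
        2.38426781e-02, -1.02218182e-04]), 'tool_pos': array([ 0.16090326, -0.65533398,  0.20542777]), 'tool_rot': array([-3.11774909e+00, -3.77177432e-01,  1.83440554e-04]), 'contact_force': array([-0.23070401, -0.31082728, -0.23157717]), 'ft_torque': array([-0.06160212, -0.00455613,  0.01963183]), 'width': 0.09299946186124627}
{'vfov': 50.22266959101272, 'cx': 280.7494284654264, 'cy': 209.38117504911787, 'xyz': array([1.60016704, 0.17075331, 0.74226481]), 'orientation': array([-1.51927198, -1.75106765,  0.98568634])}
{'f': np.float64(448.0712217229442), 'cx': 280.7494284654264, 'cy': 209.38117504911787, 'R': array([[-0.15321612,  0.53167363, -0.83297538],
       [ 0.98793827,  0.06328613, -0.1413253 ],
       [-0.02242315, -0.84458156, -0.53495718]]), 'p': array([1.60016704, 0.17075331, 0.74226481])}
{'f': np.float64(423.58234037113743), 'cx': 276.6917225980811, 'cy': 202.7477902359048, 'R': array([[-0.00752366, -0.98688224,  0.16126635],
       [-0.99996146,  0.00669553, -0.00567805],
       [ 0.0045238 , -0.16130285, -0.98689459]]), 'p': array([ 0.38982502, -0.01385206,  1.24375106])}
```

View pics/scene0.png

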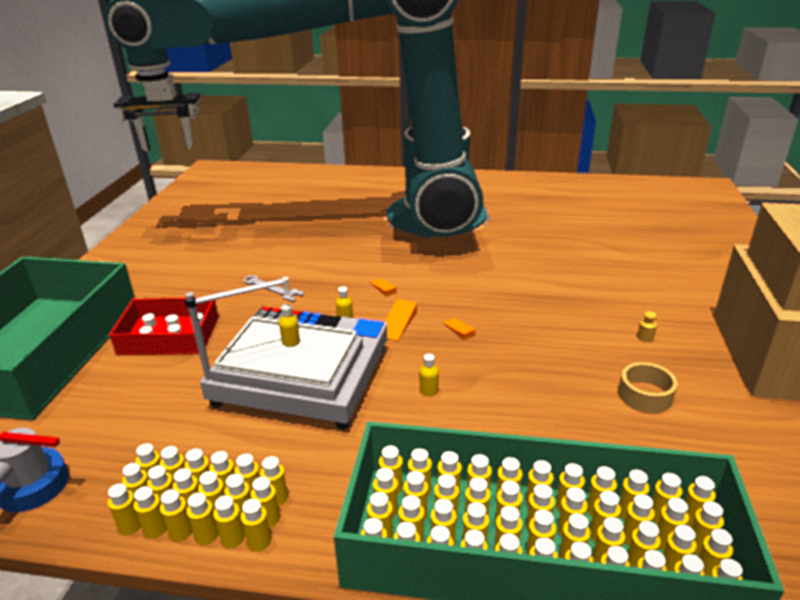

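View pics/top0.png

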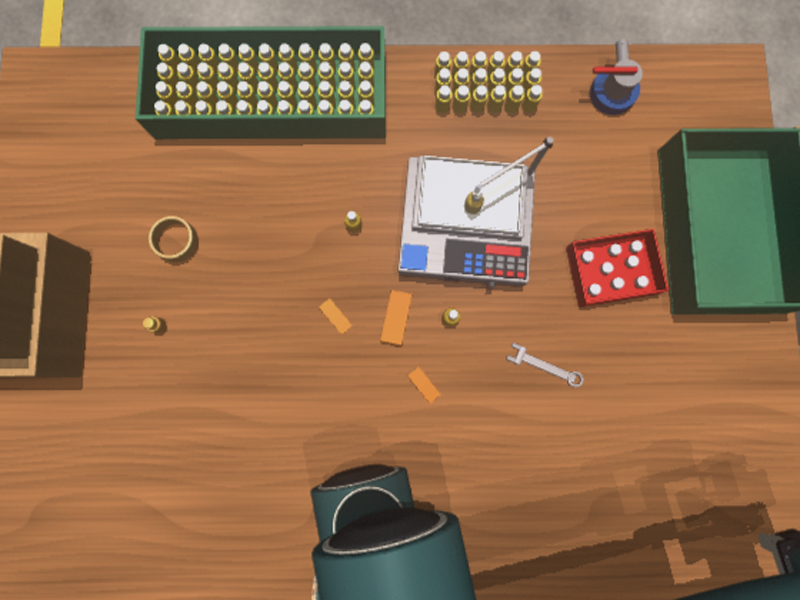

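The top view (800x600) shows the long wedge at (396,318), with its thin end towards the scale. The blue cap is at (414,257), the front bottle at (452,317), and two smaller decoy wedges lie at (336,316) and (424,385). Next I'll measure the wedge and cap from both views.

```bash
cat > m.py <<'E'
from h import *
import sys
def blobs(f,lo,hi,amin=30):
    m=cv2.inRange(cv2.cvtColor(f,cv2.COLOR_BGR2HSV),lo,hi)
    n,l,s,c=cv2.connectedComponentsWithStats(m)
    out=[]
    for i in range(1,n):
        if s[i,4]>amin:
            q=cv2.findContours((l==i).astype(np.uint8),cv2.RETR_EXTERNAL,cv2.CHAIN_APPROX_NONE)[0][0]
            out.append((s[i,4],c[i],cv2.boxPoints(cv2.minAreaRect(q)),cv2.approxPolyDP(q,4,True)[:,0]))
    return out
OR=((8,190,170),(17,255,255)); BL=((100,150,120),(118,255,255))
E
python3 - <<'E'
from m import *
import pickle
o=pickle.load(open("c0.pkl","rb"))
for n,(f,c) in o.items():
    h=cv2.cvtColor(f,cv2.COLOR_BGR2HSV)
    for (u,v) in ([(277,222),(277,235),(290,180),(235,221),(316,222)] if n=="top" else [(281,223),(258,229)]): print(n,u,v,h[v,u])
    for nm,L in(("or",OR),("bl",BL)):
        for a,ce,b,p in blobs(f,*L):
            print(n,nm,a,ce.round(1),at(c,*ce,0.068 if nm=="bl" else 0.0).round(3))
            if a>200 or nm=="bl": print(p.tolist(),[at(c,*x,0.068 if nm=="bl" else 0.0).round(3)[:2].tolist() for x in p])
E
```

```text
scene 281 223 [ 20 255 254]
scene 258 229 [105 238 246]
scene or 70584 [295.2 249.9] [0.642 0.045 0.   ]
[[0, 293], [0, 302], [18, 297], [41, 306], [49, 332], [60, 335], [47, 340], [50, 346], [10, 362], [0, 377], [22, 380], [0, 381], [4, 389], [220, 419], [285, 419], [238, 413], [231, 374], [254, 295], [274, 293], [513, 316], [550, 411], [547, 419], [559, 419], [559, 392], [551, 391], [559, 390], [559, 282], [524, 276], [496, 216], [512, 170], [523, 170], [529, 153], [509, 125], [333, 119], [339, 121], [335, 124], [342, 133], [344, 154], [332, 163], [335, 176], [310, 181], [287, 178], [285, 170], [272, 166], [266, 152], [109, 160], [113, 150], [134, 142], [282, 133], [281, 117], [138, 112], [56, 180], [87, 182], [94, 208], [128, 207], [132, 202], [138, 207], [171, 199], [169, 193], [179, 190], [184, 195], [202, 192], [203, 200], [214, 204], [204, 212], [208, 217], [235, 220], [234, 202], [239, 198], [245, 201], [247, 221], [269, 223], [278, 208], [290, 210], [277, 238], [271, 236], [271, 227], [272, 244], [245, 302], [148, 288], [140, 278], [138, 248], [82, 249], [77, 238], [23, 295]
[... 1877 characters left out ...]
 bl 39 [219.3 222.8] [ 0.637 -0.162  0.068]
[[223, 220], [215, 225]] [[0.622, -0.156], [0.648, -0.171]]
scene bl 178 [257.4 229.3] [ 0.654 -0.054  0.068]
[[251, 224], [251, 234], [263, 235], [267, 226]] [[0.632, -0.075], [0.677, -0.066], [0.678, -0.034], [0.636, -0.031]]
scene bl 101 [ 37.6 319.9] [ 1.029 -0.44   0.068]
[[30, 314], [37, 326], [43, 325], [38, 315]] [[1.016, -0.466], [1.045, -0.431], [1.041, -0.42], [1.017, -0.447]]
scene bl 204 [ 25.5 339. ] [ 1.079 -0.433  0.068]
[[40, 330], [10, 348], [28, 342]] [[1.054, -0.418], [1.104, -0.448], [1.086, -0.423]]
top 277 222 [ 15 174 224]
top 277 235 [ 15 172 224]
top 290 180 [110 141 225]
top 235 221 [ 16 168 224]
top 316 222 [  0   9 173]
```

Run:
```python
from m import *
import pickle
o=pickle.load(open("c0.pkl","rb"));k=.7
f,c=o["top"]
for nm,u,v,z in(("cap",414,257,.068),("tip",400,291,.002),("heel",392,344,.02),("bfront",452,314,.075),("FL",399,275,.06),("FR",528,284,.06)):print(nm,at(c,u*k,v*k,z).round(3))
h=cv2.cvtColor(f,cv2.COLOR_BGR2HSV);print(h[222,265:292].tolist())
f,c=o["scene"];h=cv2.cvtColor(f,cv2.COLOR_BGR2HSV);print(h[225,268:295].tolist())
print(tri([(o["top"][1],414*k,257*k),(c,257.4,229.3)]))
d=viewer.get_image("wrist");print(d["T_tool_cam"],d["vfov"])
```

```text
cap [ 0.647 -0.058  0.068]
tip [ 0.59  -0.031  0.002]
heel [ 0.479 -0.013  0.02 ]
bfront [ 0.532 -0.131  0.075]
FL [ 0.613 -0.028  0.06 ]
FR [ 0.593 -0.285  0.06 ]
[[13, 145, 172], [13, 145, 171], [13, 145, 171], [13, 146, 171], [13, 152, 176], [14, 173, 219], [15, 174, 224], [15, 174, 224], [15, 174, 224], [15, 173, 224], [15, 173, 224], [15, 175, 223], [15, 174, 224], [15, 174, 224], [15, 172, 224], [15, 173, 224], [15, 172, 224], [15, 174, 224], [15, 174, 224], [15, 174, 224], [13, 160, 147], [12, 145, 162], [13, 142, 172], [13, 146, 169], [13, 146, 168], [13, 142, 169], [13, 144, 168]]
[[140, 71, 191], [8, 112, 249], [17, 179, 255], [21, 255, 255], [21, 255, 255], [20, 255, 254], [20, 255, 254], [21, 255, 254], [20, 255, 254], [20, 255, 254], [21, 255, 254], [20, 255, 254], [20, 255, 254], [20, 255, 254], [21, 255, 255], [20, 255, 255], [18, 255, 255], [14, 255, 211], [13, 247, 155], [13, 210, 185], [14, 194, 224], [15, 190, 234], [15, 189, 232], [15, 189, 232], [15, 189, 232], [15, 191, 231], [15, 192, 232]]
[ 0.64807372 -0.05676774  0.06337179]
[[-8.44549973e-05 -9.70574660e-01 -2.40800377e-01  6.69892561e-02]
 [ 9.99999984e-01 -4.44534529e-05 -1.71551230e-04 -9.29429819e-04]
 [ 1.55798869e-04 -2.40800388e-01  9.70574649e-01 -1.77267395e-01]
 [ 0.00000000e+00  0.00000000e+00  0.00000000e+00  1.00000000e+00]] 64.392977326323
```

The cap triangulates to z≈63 mm against the expected 68 mm, and its position agrees. Now I'll move over to look with the wrist camera.

Request:
{"api": "move_arm", "payload": {
  "targets": "1 0.03 -0.031 0 0.03; 1 0.07 -0.073 0 0.07; 1 0.11 -0.115 0 0.12; 1 0.15 -0.157 0 0.16; 1 0.19 -0.199 0 0.20; 1 0.23 -0.241 0 0.25; 1 0.27 -0.283 0 0.30; 1 0.31 -0.325 0 0.34",
  "grip_force": 20
}}

```text
t: 1.2
tool_pos: [0.385, -0.2642, 0.2062]
tool_rot: [3.137, -0.159, 0.001]
contact_force: [-0.6, -0.1, 0.0]
width: 0.0174
```

Request:
{"api": "move_arm", "payload": {
  "targets": "1 0.02 -0.045 0 0.01; 1 0.043 -0.095 0 0.02; 1 0.065 -0.145 0 0.03; 1 0.085 -0.190 0 0.04; 1 0.1 -0.225 0 0.05; 1 0.108 -0.242 0 0.06; 1 0.111 -0.248 0 0.06; 1 0.111 -0.248 0 0.06"
}}

```text
t: 2.2
tool_pos: [0.5194, -0.0304, 0.2061]
tool_rot: [3.132, -0.249, -0.0]
contact_force: [0.2, -0.1, -0.2]
width: 0.0004
```

Run:
```python
from m import *
import pickle
f,c=cam("wrist");pickle.dump((f,c),open("w1.pkl","wb"))
cv2.imwrite("pics/w1.png",cv2.resize(f,(800,600),interpolation=cv2.INTER_CUBIC))
s=manip.observe();print(s["tool_pos"],s["tool_rot"],s["contact_force"])
```

```text
[ 0.51931009 -0.03069341  0.20613801] [ 3.13146625e+00 -2.49974269e-01 -1.17796223e-04] [0.10313454 0.56800823 0.64381476]
```

View pics/w1.png

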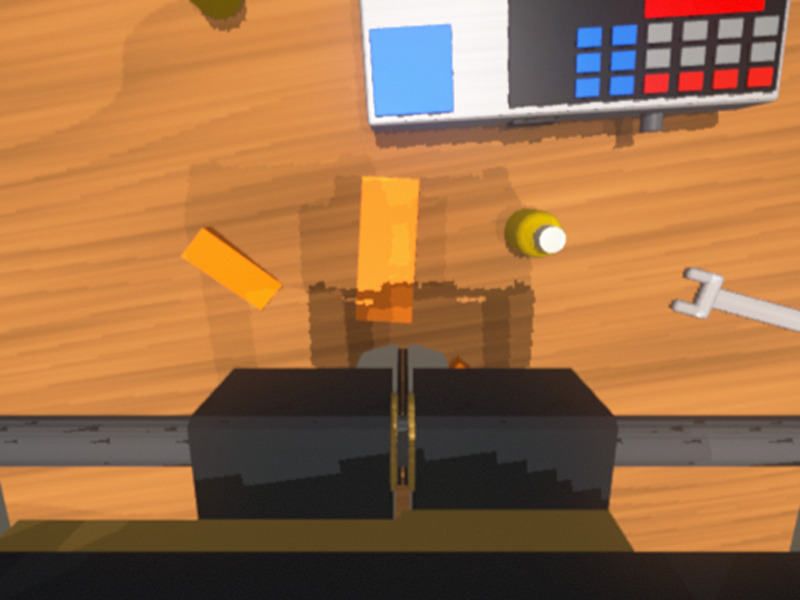

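The wrist view (800x600) shows the wedge's thin end from (361,177) to (419,179) and its heel from (356,320) to (411,322). The cap corners are (369,29), (451,24), (454,114) and (376,117).

Run:
```python
from m import *
import pickle
f,c=pickle.load(open("w1.pkl","rb"));k=.7
ft,ct=pickle.load(open("c0.pkl","rb"))["top"]
P=lambda u,v,z:at(c,u*k,v*k,z)[:2]
tip=[P(361,177,.002),P(419,179,.002)];heel=[P(356,320,.024),P(411,322,.024)]
cap=[P(*x,.068) for x in((369,29),(451,24),(454,114),(376,117))]
t,h,cc=map(lambda a:np.mean(a,0),(tip,heel,cap))
print("tip",t,np.linalg.norm(tip[0]-tip[1]),"heel",h,np.linalg.norm(heel[0]-heel[1]),"len",np.linalg.norm(t-h))
w=(t-h)/np.linalg.norm(t-h);print("wedge yaw",np.degrees(np.arctan2(w[1],w[0])))
print("cap",cc,[np.linalg.norm(cap[i]-cap[i-1]).round(4) for i in range(4)])
fl=P(374,130,.03);fr=P(778,97,.06);FL=P(370,118,.06);d=FL-fr
y=np.array(at(ct,.7*399,.7*275,.06)-at(ct,.7*528,.7*284,.06))[:2]
for d in(FL-fr,y,(cap[3]-cap[2])+(cap[0]-cap[1]),[1,0]):
    yaw=np.arctan2(-d[0],d[1]);sx=np.array([np.cos(yaw),np.sin(yaw)]);sy=np.array([-sx[1],sx[0]])
    foot=cc-.015*sx+.015*sy
    print(np.degrees(yaw),"foot",foot,"tip in foot",(t-foot)@sx,(t-foot)@sy)
print("cap tri",tri([(c,413*k,71*k),(ct,414*k,257*k)]))
m=cv2.inRange(cv2.cvtColor(ft,cv2.COLOR_BGR2HSV),(12,160,195),(18,255,255));n,l,s,ce=cv2.connectedComponentsWithStats(m)
i=l[222,277];q=cv2.boxPoints(cv2.minAreaRect(np.argwhere(l==i)[:,::-1].astype(np.float32)));print([at(ct,*x,.012).round(4)[:2] for x in q],s[i])
```

```text
tip [ 0.59089423 -0.03123995] 0.044944973631592375 heel [ 0.48421382 -0.0088546 ] 0.04318677858862535 len 0.10900372491013474
wedge yaw -11.85075598383696
cap [ 0.64944418 -0.05652846] [np.float64(0.0495), np.float64(0.049), np.float64(0.0504), np.float64(0.0485)]
-6.3378560359197245 foot [ 0.63619172 -0.03996427] tip in foot -0.045983734791978176 0.003670566261990675
-4.442319824777963 foot [ 0.63565108 -0.04041169] tip in foot -0.04533279207580275 0.005677527755021167
-6.497402323343232 foot [ 0.6362379  -0.03992743] tip in foot -0.04603548849836807 0.0035006782980325736
-90.0 foot [ 0.66444418 -0.04152846] tip in foot -0.010288512207323504 -0.07354995392023611
cap tri [ 0.67501648 -0.06332064 -0.05643341]
[array([0.4883, 0.0118]), array([ 0.593, -0.011]), array([ 0.5833, -0.0542]), array([ 0.4789, -0.0308])] [266 203  22  38 539]
```

Request:
{"api": "move_arm", "payload": {
  "targets": "1 -0.035 -0.009 0.02 0.02; 1 -0.068 -0.017 0.05 0.045; 1 -0.068 -0.017 0.09 0.045; 1 -0.068 -0.017 0.13 0.045; 1 -0.068 -0.017 0.16 0.045; 1 -0.068 -0.017 0.178 0.045; 1 -0.068 -0.017 0.186 0.045; 1 -0.068 -0.017 0.186 0.045"
}}

```text
t: 3.25
tool_pos: [0.4553, -0.0028, 0.0205]
tool_rot: [3.125, -0.321, 0.0]
contact_force: [-0.6, 0.2, -0.3]
width: 0.0006
```

Run:
```python
from m import *
import pickle
s=manip.observe();print(s["tool_pos"],s["tool_rot"],s["contact_force"])
f,c=cam("wrist");pickle.dump((f,c),open("w2.pkl","wb"))
cv2.imwrite("pics/w2.png",cv2.resize(f,(800,600),interpolation=cv2.INTER_CUBIC))
```

```text
[ 0.45526605 -0.00284241  0.02052803] [ 3.12515133e+00 -3.20612781e-01  4.14036467e-04] [-0.59224035  0.1610921  -0.25231232]
```

View pics/w2.png

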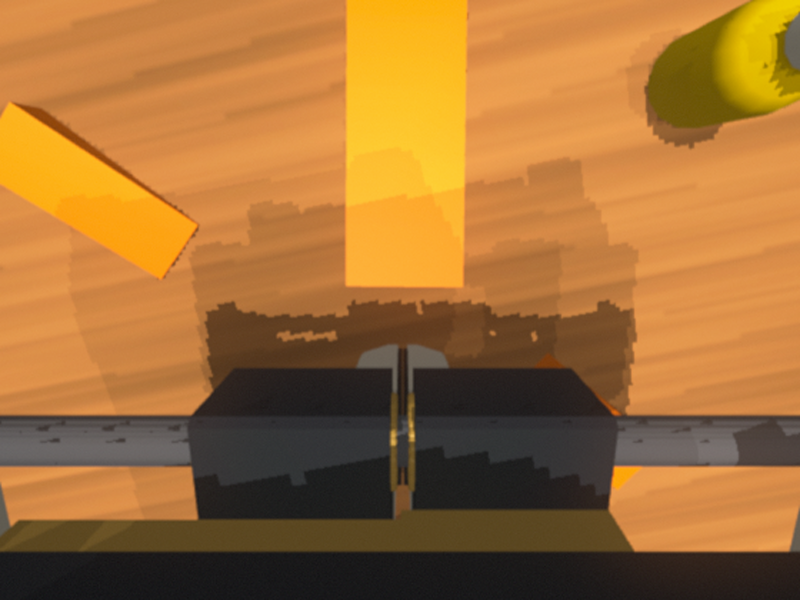

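The heel is centred on the fingers and square to them, spanning 346–464 at row 287. Now I'll push.

Request:
{"api": "move_arm", "payload": {
  "targets": "1 0.008 0 0 0; 1 0.016 0 0 0; 1 0.024 0 0 0; 1 0.034 0 0 0; 1 0.044 0 0 0; 1 0.054 0 0 0; 1 0.062 0 0 0; 1 0.066 0 0 0"
}}

```text
t: 4.3
tool_pos: [0.5201, -0.0161, 0.02]
tool_rot: [-3.125, 0.32, 0.0]
contact_force: [0.4, -0.9, 0.8]
width: 0.0003
```

Request:
{"api": "move_arm", "payload": {
  "targets": "1 0.001 0 0 0; 1 0.002 0 0 0; 1 0.003 0 0 0; 1 0.004 0 0 0; 1 0.005 0 0 0; 1 0.006 0 0 0; 1 0.006 0 0 0; 1 0.006 0 0 0"
}}

```text
t: 5.3
tool_pos: [0.5256, -0.0172, 0.0201]
tool_rot: [-3.125, 0.32, 0.0]
contact_force: [0.4, -0.4, 0.3]
width: 0.0004
```

Request:
{"api": "move_arm", "payload": {
  "targets": "1 0.001 0 0 0; 1 0.002 0 0 0; 1 0.003 0 0 0; 1 0.004 0 0 0; 1 0.005 0 0 0; 1 0.006 0 0 0; 1 0.006 0 0 0; 1 0.006 0 0 0"
}}

```text
t: 6.3
tool_pos: [0.5314, -0.0184, 0.0201]
tool_rot: [-3.125, 0.32, 0.0]
contact_force: [0.5, -0.4, 1.2]
width: 0.0004
```

Request:
{"api": "move_arm", "payload": {
  "targets": "1 0.001 0 0 0; 1 0.002 0 0 0; 1 0.003 0 0 0; 1 0.004 0 0 0; 1 0.005 0 0 0; 1 0.005 0 0 0; 1 0.005 0 0 0; 1 0.005 0 0 0"
}}

```text
t: 7.3
tool_pos: [0.5363, -0.0194, 0.0202]
tool_rot: [-3.125, 0.32, -0.0]
contact_force: [-0.6, -0.4, 0.2]
width: 0.001
```

Request:
{"api": "move_arm", "payload": {
  "targets": "1 0.001 0 0 0; 1 0.002 0 0 0; 1 0.003 0 0 0; 1 0.004 0 0 0; 1 0.005 0 0 0; 1 0.005 0 0 0; 1 0.005 0 0 0; 1 0.005 0 0 0"
}}

```text
t: 8.3
tool_pos: [0.5412, -0.0204, 0.0202]
tool_rot: [-3.125, 0.32, -0.0]
contact_force: [0.6, -0.4, 0.2]
width: 0.0006
```

Run:
```python
from m import *
import pickle
print([manip.observe()["contact_force"].round(2).tolist() for _ in range(2)])
a,c1=cam("wrist")
b,c2=cam("top")
pickle.dump((a,c1,b,c2),open("w3.pkl","wb"))
print(manip.observe()["contact_force"].round(2))
cv2.imwrite("pics/w3.png",np.hstack([cv2.resize(a,(400,300)),cv2.resize(b[150:270,220:380],(400,300),interpolation=cv2.INTER_CUBIC)]))
```

```text
[[0.62, -0.45, 0.18], [0.62, -0.45, 0.18]]
[-0.65 -0.43  0.69]
```

View pics/w3.png

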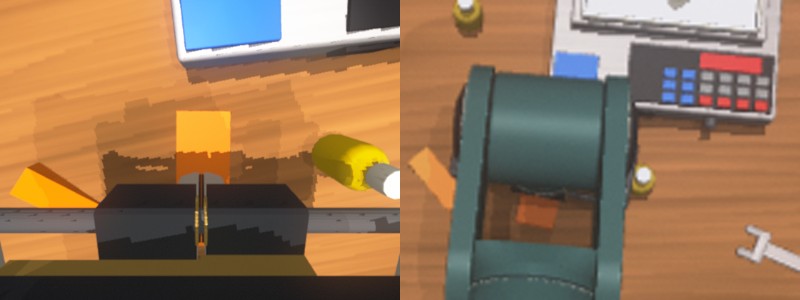

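Run:
```python
from m import *
import pickle
a,c1,b,c2=pickle.load(open("w3.pkl","rb"))
for u,v,z in((176,110,.002),(230,110,.002),(176,110,.018),(230,110,.018),(176,180,.024),(230,180,.024),(181,67,.03)):print(u,v,z,at(c1,u*1.4,v*1.4,z).round(4))
s=manip.observe();M=R.from_rotvec(s["tool_rot"]).as_matrix()
for p in((.0075,0,.014),(-.0075,0,.014),(.0075,0,-.01)):
    print(p,proj(c1,s["tool_pos"]+M@np.array(p))/1.4)
print(s["tool_pos"],c1["p"])
print([ (u,v,at(c2,u,v,.01).round(3)) for u,v in((275,234),(267,228),(283,240))])
g=b[205:260,240:320];cv2.imwrite("pics/t4.png",np.hstack([cv2.resize(b[195:265,225:325],(400,300),interpolation=cv2.INTER_CUBIC),cv2.resize(a[130:300,200:400],(400,300),interpolation=cv2.INTER_CUBIC)]))
```

```text
176 110 0.002 [ 0.5967 -0.01    0.002 ]
230 110 0.002 [ 0.5878 -0.0529  0.002 ]
176 110 0.018 [ 0.5975 -0.0119  0.018 ]
230 110 0.018 [ 0.5894 -0.0513  0.018 ]
176 180 0.024 [ 5.457e-01 -4.000e-04  2.400e-02]
230 180 0.024 [ 0.5372 -0.0413  0.024 ]
181 67 0.03 [ 0.625 -0.023  0.03 ]
(0.0075, 0, 0.014) [202.38405054 164.2545846 ]
(-0.0075, 0, 0.014) [202.36023219 181.06417536]
(0.0075, 0, -0.01) [202.55350242 173.82085008]
[ 0.54126539 -0.02045595  0.0201793 ] [ 0.60661455 -0.03289108  0.19742864]
[(275, 234, array([ 0.499, -0.015,  0.01 ])), (267, 228, array([0.517, 0.008, 0.01 ])), (283, 240, array([ 0.481, -0.038,  0.01 ]))]
```

View pics/t4.png

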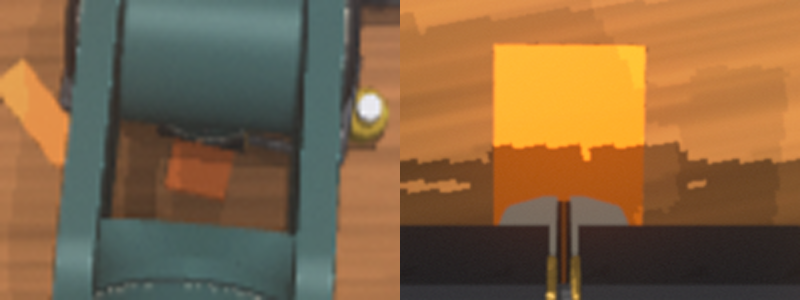

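Run:
```python
from m import *
import pickle
f,c=pickle.load(open("w2.pkl","rb"))
for z in(.0,.012,.024):
    A,B=at(c,346*.7,287*.7,z),at(c,464*.7,287*.7,z);print(z,A.round(4),B.round(4),np.linalg.norm(A-B))
s=manip.observe();M=R.from_rotvec(s["tool_rot"]).as_matrix()
f,c=cam("scene")
for z in(.014,0,-.03): print(proj(c,s["tool_pos"]+M@np.array([0,0,z])))
for P in((.592,-.0315,0),(.484,-.009,.024),(.541,-.0204,.012)):print(P,proj(c,P))
cv2.imwrite("pics/s5.png",cv2.resize(f[170:260,220:340],(800,600),interpolation=cv2.INTER_CUBIC))
```

```text
0.0 [0.4837 0.0167 0.    ] [ 0.4736 -0.0323  0.    ] 0.0500884138239298
0.012 [0.486  0.0148 0.012 ] [ 0.4764 -0.0313  0.012 ] 0.04704989651072801
0.024 [0.4882 0.0128 0.024 ] [ 0.4793 -0.0303  0.024 ] 0.04401137919752625
[277.25634859 225.40575243]
[277.1275208  221.40810927]
[276.84638262 212.68413688]
(0.592, -0.0315, 0) [270.58639092 237.0306252 ]
(0.484, -0.009, 0.024) [283.93934531 209.99027759]
(0.541, -0.0204, 0.012) [277.2365929  223.69936841]
```

View pics/s5.png

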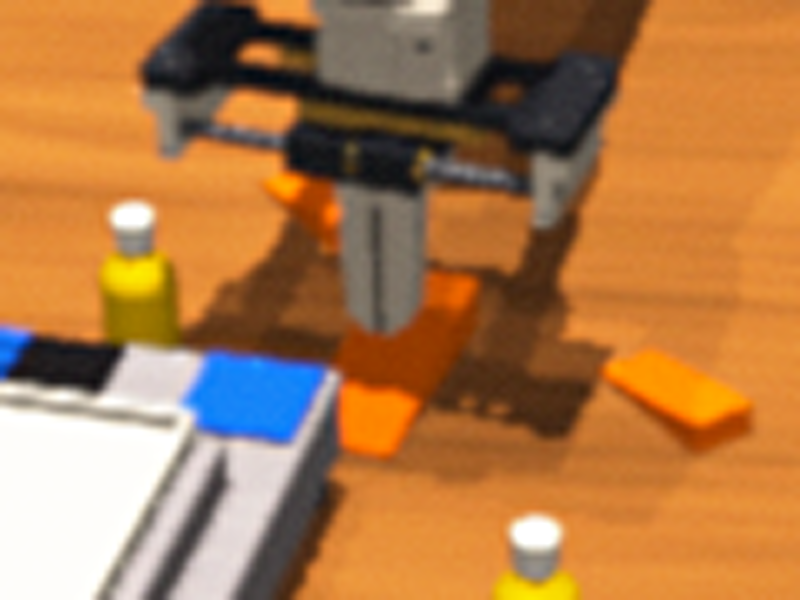

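The scene view shows that the fingertips, at crop (380,333) and raw row ≈220, ride above the wedge. The text's 14 mm would put them at row 225. So the real tips stand about 20 mm further back than stated, and the wedge hasn't been touched. I'll work out the tip offset and the clearances.

Run:
```python
from m import *
import pickle
s=manip.observe();M=R.from_rotvec(s["tool_rot"]).as_matrix();p=s["tool_pos"]
f,c=cam("scene")
T=lambda *q:p+M@np.array(q)
for z in(.014,0,-.005,-.01,-.015): print("tip",z,proj(c,T(.004,0,z)).round(1))
for y in(.085,.094):
  for z in(-.03,-.05,-.07):print("brk",y,z,proj(c,T(0,y,z)).round(1),proj(c,T(0,-y,z)).round(1))
f1,c1=pickle.load(open("w1.pkl","rb"));ft,ct=pickle.load(open("c0.pkl","rb"))["top"]
b=tri([(c,(220+132*.15),170+212*.15),(ct,452*.7,314*.7),(c1,551*.7,240*.7)]);print("bottle top",b)
print("in tool",M.T@(b-p))
fw,cw=cam("wrist")
for z in(.014,0,-.005,-.01):print("wtip",z,(proj(cw,T(.0075,0,z))/.7).round(1),(proj(cw,T(-.0,0.0175,z))/.7).round(1))
```

```text
tip 0.014 [276.8 226.1]
tip 0 [276.6 222.1]
tip -0.005 [276.6 220.7]
tip -0.01 [276.5 219.3]
tip -0.015 [276.5 217.8]
brk 0.085 -0.03 [249.6 207.7] [305.2 217.9]
brk 0.085 -0.05 [249.2 201.8] [305.3 211.9]
brk 0.085 -0.07 [248.8 195.9] [305.3 205.8]
brk 0.094 -0.03 [246.8 207.1] [308.3 218.5]
brk 0.094 -0.05 [246.3 201.3] [308.4 212.5]
brk 0.094 -0.07 [245.9 195.3] [308.4 206.3]
bottle top [ 0.53334234 -0.12987189  0.07344251]
in tool [ 0.0144432   0.10872135 -0.05328982]
wtip 0.014 [404.8 328.6] [446.2 345.5]
wtip 0 [405.  339.2] [449.3 357.2]
wtip -0.005 [405.1 343.3] [450.6 361.8]
wtip -0.01 [405.2 347.7] [451.9 366.7]
```

Request:
{"api": "move_arm", "payload": {
  "targets": "1 -0.005 0 -0.012 0; 1 -0.035 -0.003 -0.012 0; 1 -0.065 -0.003 -0.012 0; 1 -0.084 -0.003 -0.012 0; 1 -0.084 -0.003 -0.002 0; 1 -0.084 -0.003 0.010 0; 1 -0.084 -0.003 0.016 0; 1 -0.084 -0.003 0.016 0"
}}

```text
t: 9.55
tool_pos: [0.4595, -0.0006, 0.0033]
tool_rot: [3.125, -0.32, -0.003]
contact_force: [-0.2, -0.1, 1.1]
width: 0.0004
```

Request:
{"api": "move_arm", "payload": {
  "targets": "1 0.008 0 0 0; 1 0.016 0 0 0; 1 0.024 0 0 0; 1 0.032 0 0 0; 1 0.040 0 0 0; 1 0.046 0 0 0; 1 0.050 0 0 0; 1 0.050 0 0 0"
}}

```text
t: 10.55
tool_pos: [0.5087, -0.0107, 0.0041]
tool_rot: [3.125, -0.32, -0.0]
contact_force: [0.8, 0.5, -0.3]
width: 0.0003
```

Run:
```python
from m import *
s=manip.observe();print(s["tool_pos"],s["contact_force"])
f,c=cam("scene");a,_=cam("wrist")
cv2.imwrite("pics/s6.png",np.hstack([cv2.resize(f[170:260,220:340],(400,300),interpolation=cv2.INTER_CUBIC),cv2.resize(a,(400,300))]))
```

```text
[ 0.5087182  -0.01070177  0.00408687] [ 0.76249547  0.51914529 -0.34003231]
```

View pics/s6.png

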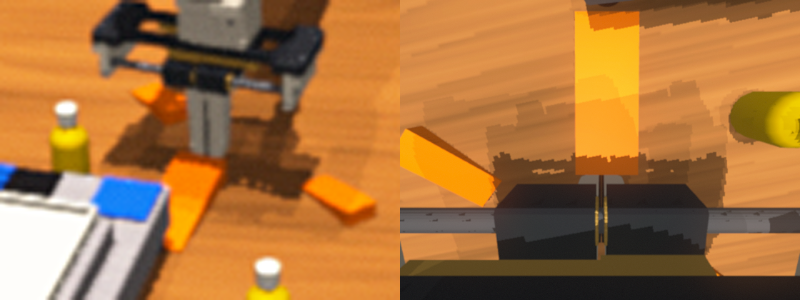

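The fingers are now behind the heel, the wedge has moved, and its tip is about at the scale's edge.

Request:
{"api": "move_arm", "payload": {
  "targets": "1 0.003 0 0 0; 1 0.006 0 0 0; 1 0.009 0 0 0; 1 0.012 0 0 0; 1 0.015 0 0 0; 1 0.018 0 0 0; 1 0.018 0 0 0; 1 0.018 0 0 0"
}}

```text
t: 11.65
tool_pos: [0.5262, -0.0143, 0.0041]
tool_rot: [3.125, -0.32, -0.0]
contact_force: [0.3, -0.2, 0.1]
width: 0.0006
```

Request:
{"api": "move_arm", "payload": {
  "targets": "1 0.001 0 0 0; 1 0.002 0 0 0; 1 0.003 0 0 0; 1 0.004 0 0 0; 1 0.005 0 0 0; 1 0.005 0 0 0; 1 0.005 0 0 0; 1 0.005 0 0 0"
}}

```text
t: 12.65
tool_pos: [0.5311, -0.0153, 0.0042]
tool_rot: [-3.125, 0.32, -0.0]
contact_force: [0.3, 0.8, 1.2]
width: 0.0001
```

Request:
{"api": "move_arm", "payload": {
  "targets": "1 0.001 0 0 0; 1 0.002 0 0 0; 1 0.003 0 0 0; 1 0.004 0 0 0; 1 0.005 0 0 0; 1 0.005 0 0 0; 1 0.005 0 0 0; 1 0.005 0 0 0"
}}

```text
t: 13.65
tool_pos: [0.536, -0.0163, 0.0042]
tool_rot: [-3.125, 0.32, -0.0]
contact_force: [0.1, 0.6, -0.8]
width: 0.0002
```

Request:
{"api": "move_arm", "payload": {
  "targets": "1 0.001 0 0 0; 1 0.002 0 0 0; 1 0.003 0 0 0; 1 0.004 0 0 0; 1 0.004 0 0 0; 1 0.004 0 0 0; 1 0.004 0 0 0; 1 0.004 0 0 0"
}}

```text
t: 14.65
tool_pos: [0.5399, -0.0171, 0.0041]
tool_rot: [-3.125, 0.32, 0.0]
contact_force: [0.0, -0.6, 0.2]
width: 0.0006
```

Request:
{"api": "move_arm", "payload": {
  "targets": "1 0.001 0 0 0; 1 0.002 0 0 0; 1 0.003 0 0 0; 1 0.004 0 0 0; 1 0.004 0 0 0; 1 0.004 0 0 0; 1 0.004 0 0 0; 1 0.004 0 0 0"
}}

```text
t: 15.65
tool_pos: [0.5438, -0.0179, 0.0042]
tool_rot: [-3.125, 0.32, -0.0]
contact_force: [-0.2, 0.6, 0.3]
width: 0.0001
```

Request:
{"api": "move_arm", "payload": {
  "targets": "1 0.001 0 0 0; 1 0.002 0 0 0; 1 0.003 0 0 0; 1 0.004 0 0 0; 1 0.004 0 0 0; 1 0.004 0 0 0; 1 0.004 0 0 0; 1 0.004 0 0 0"
}}

```text
t: 16.65
tool_pos: [0.5478, -0.0188, 0.0042]
tool_rot: [-3.125, 0.32, -0.0]
contact_force: [-1.3, 0.1, -0.2]
width: 0.0002
```

Run:
```python
from m import *
s=manip.observe();print(s["tool_pos"],s["contact_force"])
f,c=cam("scene");a,ca=cam("wrist")
print((proj(ca,(.636,-.04,.024))/1.4).round(),(proj(ca,(.636,-.04,.008))/1.4).round())
cv2.imwrite("pics/s7.png",np.hstack([cv2.resize(f[170:260,220:340],(400,300),interpolation=cv2.INTER_CUBIC),cv2.resize(a,(400,300))]))
```

```text
[ 0.54776413 -0.01875477  0.00416952] [-1.2598374   0.14402228 -0.23958875]
[208.  51.] [207.  55.]
```

View pics/s7.png

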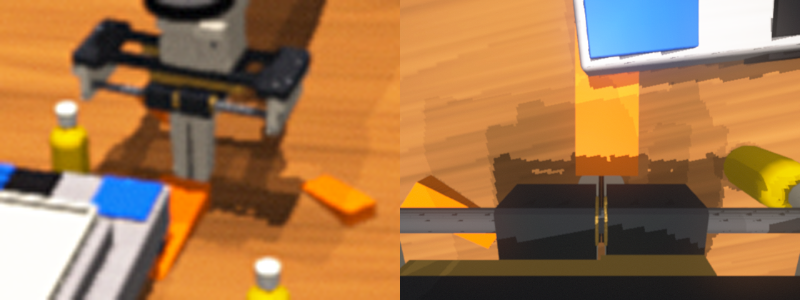

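The wedge is straight and in under the foot, and the push force is starting to show (-1.3 N). I'll continue in smaller steps.

Request:
{"api": "move_arm", "payload": {
  "targets": "1 0.0005 0 0 0; 1 0.001 0 0 0; 1 0.0015 0 0 0; 1 0.002 0 0 0; 1 0.0025 0 0 0; 1 0.0025 0 0 0; 1 0.0025 0 0 0; 1 0.0025 0 0 0"
}}

```text
t: 17.75
tool_pos: [0.5497, -0.0191, 0.0041]
tool_rot: [-3.125, 0.32, 0.002]
contact_force: [-7.7, 1.8, 5.2]
width: 0.0004
```

Seated at about 8 N. Next I'll back off, lift and go above the cap.

Request:
{"api": "move_arm", "payload": {
  "targets": "1 -0.005 0 0 0; 1 -0.02 0 -0.01 0; 1 -0.02 0 -0.05 0; 1 -0.01 0 -0.09 0; 1 0.03 0.005 -0.095 0; 1 0.07 0.012 -0.095 0; 1 0.105 0.0165 -0.09 0; 1 0.105 0.0165 -0.075 0"
}}

```text
t: 18.75
tool_pos: [0.6513, -0.0575, 0.0789]
tool_rot: [3.125, -0.321, 0.002]
contact_force: [-0.7, -0.0, 0.0]
width: 0.0002
```

Run:
```python
from m import *
s=manip.observe();print(s["t"],s["tool_pos"],s["contact_force"])
f,c=cam("scene");a,ca=cam("wrist")
cv2.imwrite("pics/s8.png",np.hstack([cv2.resize(f[170:260,220:340],(400,300),interpolation=cv2.INTER_CUBIC),cv2.resize(a,(400,300))]))
import pickle;pickle.dump((f,c,a,ca),open("w8.pkl","wb"))
```

```text
18.75 [ 0.65133431 -0.05746994  0.07889195] [-0.74127174 -0.03549585  0.01880011]
```

View pics/s8.png

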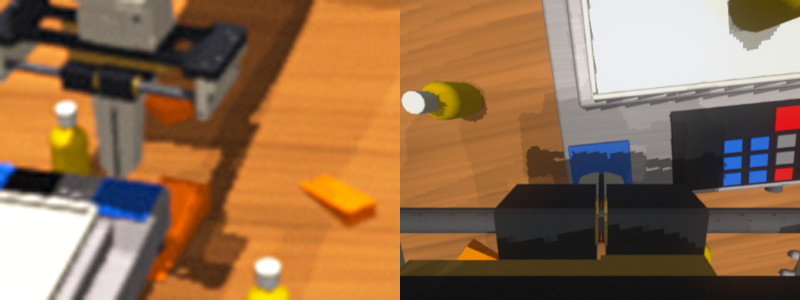

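The fingertips hover over the middle of the cap. Now I'll press.

Request:
{"api": "move_arm", "payload": {
  "targets": "1 0 0 0.004 0; 1 0 0 0.008 0; 1 0 0 0.010 0; 1 0 0 0.012 0; 1 0 0 0.013 0; 1 0 0 0.014 0; 1 0 0 0.015 0; 1 0 0 0.015 0"
}}

```text
t: 19.85
tool_pos: [0.6496, -0.0567, 0.0641]
tool_rot: [3.125, -0.32, -0.0]
contact_force: [0.3, -0.4, -0.3]
width: 0.0005
```

Request:
{"api": "move_arm", "payload": {
  "targets": "1 0 0 0.0003 0; 1 0 0 0.0006 0; 1 0 0 0.0009 0; 1 0 0 0.0012 0; 1 0 0 0.0015 0; 1 0 0 0.0015 0; 1 0 0 0.0015 0; 1 0 0 0.0015 0"
}}

```text
t: 20.85
tool_pos: [0.6497, -0.0567, 0.0627]
tool_rot: [3.125, -0.32, 0.0]
contact_force: [0.0, 0.6, 1.3]
width: 0.0006
```

Request:
{"api": "move_arm", "payload": {
  "targets": "1 0 0 0.0003 0; 1 0 0 0.0006 0; 1 0 0 0.0009 0; 1 0 0 0.0012 0; 1 0 0 0.0012 0; 1 0 0 0.0012 0; 1 0 0 0.0012 0; 1 0 0 0.0012 0"
}}

```text
t: 21.85
tool_pos: [0.6497, -0.0567, 0.0614]
tool_rot: [3.125, -0.32, -0.0]
contact_force: [0.3, 0.4, 0.7]
width: 0.0004
```

Request:
{"api": "move_arm", "payload": {
  "targets": "1 0 0 0.0003 0; 1 0 0 0.0006 0; 1 0 0 0.0009 0; 1 0 0 0.0012 0; 1 0 0 0.0015 0; 1 0 0 0.0015 0; 1 0 0 0.0015 0; 1 0 0 0.0015 0"
}}

```text
t: 22.85
tool_pos: [0.6497, -0.0567, 0.0599]
tool_rot: [3.125, -0.32, -0.0]
contact_force: [-0.2, 0.3, -0.8]
width: 0.0009
```

Request:
{"api": "move_arm", "payload": {
  "targets": "1 0 0 0.0004 0; 1 0 0 0.0008 0; 1 0 0 0.0012 0; 1 0 0 0.0016 0; 1 0 0 0.0016 0; 1 0 0 0.0016 0; 1 0 0 0.0016 0; 1 0 0 0.0016 0"
}}

```text
t: 23.85
tool_pos: [0.6497, -0.0567, 0.0584]
tool_rot: [-3.125, 0.32, -0.0]
contact_force: [0.6, 0.4, 0.7]
width: 0.0002
```

Request:
{"api": "move_arm", "payload": {
  "targets": "1 0 0 0.0005 0; 1 0 0 0.001 0; 1 0 0 0.0015 0; 1 0 0 0.002 0; 1 0 0 0.002 0; 1 0 0 0.002 0; 1 0 0 0.002 0; 1 0 0 0.002 0"
}}

```text
t: 24.85
tool_pos: [0.6497, -0.0567, 0.0564]
tool_rot: [-3.125, 0.32, -0.0]
contact_force: [0.0, -0.1, 0.3]
width: 0.0004
```

Run:
```python
from m import *
import pickle
s=manip.observe();print(s["t"],s["tool_pos"],s["contact_force"])
f,c=cam("scene");f0,c0,_,_=pickle.load(open("w8.pkl","rb"))
fi=pickle.load(open("c0.pkl","rb"))["scene"][0]
cv2.imwrite("pics/s9.png",np.hstack([cv2.resize(x[200:260,230:290],(400,400),interpolation=cv2.INTER_CUBIC) for x in(f0,f)]))
# vertical shift of the scale's edge regions
g=[cv2.cvtColor(x,cv2.COLOR_BGR2GRAY).astype(np.float32) for x in(fi,f0,f)]
for nm,(u,v) in(("nearcap",(258,238)),("front",(225,224)),("rear",(245,285)),("pan",(215,262))):
    P=lambda x:x[v-8:v+8,u-8:u+8]
    print(nm,[np.round(cv2.phaseCorrelate(P(g[i]),P(g[2]))[0],2) for i in(0,1)])
```

```text
24.85 [ 0.6496628  -0.05670662  0.05636247] [ 0.02508853 -0.06727734  0.29878121]
nearcap [array([0.46, 0.49]), array([0.02, 0.25])]
front [array([ 0.01, -0.07]), array([ 0.11, -0.02])]
rear [array([-0.  ,  0.06]), array([-0.04, -0.02])]
pan [array([0.09, 0.14]), array([0.12, 0.02])]
```

View pics/s9.png

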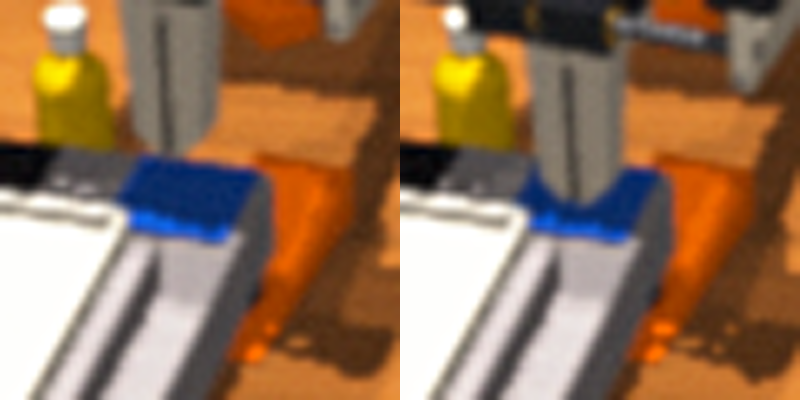

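The scale hasn't moved and the tip is just reaching the cap (right half, ~(575,205)). I'll continue.

Request:
{"api": "move_arm", "payload": {
  "targets": "1 0 0 0.0005 0; 1 0 0 0.001 0; 1 0 0 0.0015 0; 1 0 0 0.002 0; 1 0 0 0.002 0; 1 0 0 0.002 0; 1 0 0 0.002 0; 1 0 0 0.002 0"
}}

```text
t: 25.9
tool_pos: [0.6497, -0.0567, 0.0551]
tool_rot: [-3.125, 0.32, -0.001]
contact_force: [-4.0, 0.8, 7.2]
width: 0.0007
```

Request:
{"api": "move_arm", "payload": {
  "targets": "1 0 0 0 0; 1 0 0 0 0; 1 0 0 0 0; 1 0 0 0 0; 1 0 0 0 0; 1 0 0 0 0; 1 0 0 0 0; 1 0 0 0 0"
}}

```text
t: 26.9
tool_pos: [0.6497, -0.0567, 0.0551]
tool_rot: [-3.125, 0.32, -0.001]
contact_force: [-4.4, 0.9, 7.5]
width: 0.0006
```

Run:
```python
from m import *
import pickle
s=manip.observe();print(s["t"],s["tool_pos"],s["contact_force"],s["dq"].round(4))
f,c=cam("scene");f0=pickle.load(open("w8.pkl","rb"))[0]
fi=pickle.load(open("c0.pkl","rb"))["scene"][0]
g=[cv2.cvtColor(x,cv2.COLOR_BGR2GRAY).astype(np.float32) for x in(fi,f0,f)]
for nm,(u,v) in(("nearcap",(258,238)),("front",(225,224)),("rear",(245,285)),("pan",(215,262))):
    P=lambda x:x[v-8:v+8,u-8:u+8]
    print(nm,[np.round(cv2.phaseCorrelate(P(g[i]),P(g[2]))[0],2) for i in(0,1)])
print(manip.observe()["contact_force"])
cv2.imwrite("pics/s10.png",np.hstack([cv2.resize(x[190:310,140:300],(400,300),interpolation=cv2.INTER_CUBIC) for x in(fi,f)]))
```

```text
26.9 [ 0.64973008 -0.05668453  0.055092  ] [-4.36572628  0.85831933  7.49650526] [-0.0012  0.001  -0.001   0.001   0.0018  0.0024]
nearcap [array([0.54, 0.44]), array([0.06, 0.44])]
front [array([-0.01, -0.05]), array([0.14, 0.  ])]
rear [array([0.02, 0.06]), array([-0.02,  0.  ])]
pan [array([0.02, 0.37]), array([0.05, 0.29])]
[-2.77765903  0.03004034  7.77659475]
```

View pics/s10.png

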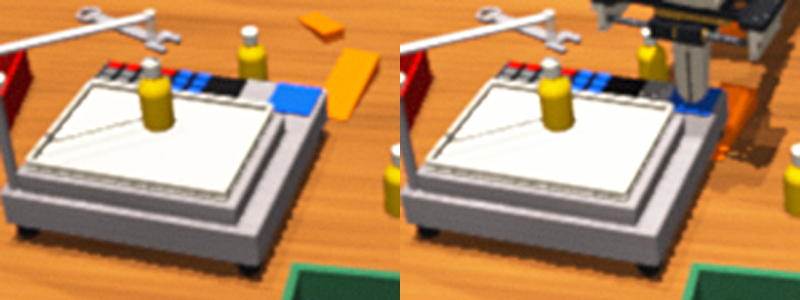

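```bash
python3 -c "
from bench import manip,ticket
print(manip.observe()['contact_force'],ticket.hand_in(),manip.observe()['contact_force'])"
```

```text
the job is handed in; nothing more can be done
the job is handed in; nothing more can be done
```

I pushed the orange wedge thin end first under the short foot until it seated, pressed the blue cap firmly, and handed the job in while still pressing. No verdict was reported. The clock read 26.9 s at my last check, within the 38 s limit.

- **First push missed:** the fingers passed over the wedge without touching it. The images put the fingertips about 20 mm further back than the text's "14 mm ahead of the TCP". I lowered the tool by that difference and pushed again.
- **Wedge:** it met the foot with its thin end roughly 40 mm past the near edge, by my estimate from the arm's position. The push ended at about 8 N, a little over the 6 N given as seating it well. It stayed straight and flat in the pictures.
- **Test press:** the force rose from about 0 to 7.5 N within 1.3 mm of travel and held steady, so no further push was needed. Unwedged, the cap would dip 4 to 10 mm.
- **Final pictures:** the scale looks level and in place, the pan bottle stands, and nothing else in view had moved.

Some checks were weak or odd:
- The image comparison showed shifts of about 0.4 pixel near the cap (about 1.5 mm, with finger shadow in the way) and 0.3–0.4 pixel at the pan. It showed none at the front and rear. The dip limit therefore rests on the arm's travel, and I could not confirm it to be under 1 mm.
- A sideways force of 3 to 4 N showed during the press, and I did not explain it.
- I never measured the load on the wedge directly; I inferred it from the firm press.

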